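Lever up the guard of the press key box and key in the start sequence

ROBOT

A 6-joint arm with a two-finger parallel gripper is mounted at the origin on a cart in front of the work surface, level with it; the furniture and walls round the work are solid. World frame = base frame: x ahead of the robot, y to its left, z up, the work surface at z = 0. Lengths are in mm, angles in rad, forces in N, time in s.
With the tool pointing down it reaches from about 275 to 750 mm from the base axis. Payload 10.2 kg.
Tool frame: the origin (TCP) lies midway between the tips of the shut fingers; the grasp point (between the pads) lies 19 mm behind it; x points along the fingers, y is the direction in which the jaws open and shut, and the axes are right-handed (so a half turn about x gives the same grasp; the last joint's range is limited). The gripper opens to 85 mm and grips with 20 to 120 N. Pads are 22 mm wide; open, the fingers measure 114 mm over their backs; the gripper's body (76 mm by 85 mm) begins 54 mm behind the grasp point. The pads swing forward as they close: fully open they stand 13 mm farther back than shut.
Start: joints at [0.888, 0.313, 1.498, -0, 1.331, -0.223], TCP at [232.992, 470.474, 231.294] pointing down, gripper open.
Joint ranges: [-2.94, 2.94], [-0.97, 2.17], [0.19, 2.56], [-1.23, 4.37], [0.02, 3.11], [-2.88, 2.88]. Speed limits (rad/s): [2.39, 2.39, 3.01, 3.14, 3.14, 3.14].

INTERFACE

Orientations are given as a unit quaternion [w, x, y, z].
In Python, from rig import ctrl gives the robot as it stands.
- The arm moves only by the tool arm_command, never from a script. Its argument "plan" is a list of rows, each a list of 5 numbers: the shift along the tool's x, y, z in m, then the turn about the tool's x in rad, then the opening, from 0 (shut) to 1 (fully open). A call has 1 to 12 rows; each row shifts and turns the commanded pose from where the row before left it, along the tool's axes as they then stand; what a row does not reach is not made up. A row lasts 1/8 s, in which the tool goes at most 62.5 mm and 10.7 degrees, less where a joint would pass 70% of its speed; a pose out of reach is approached as far as the arm can. A call with a gripper value outside its range is refused whole. The fingers move at their own pace and stop on an object; "squeeze" is the grip in N (left out, the last holds). Time passes only in rows, so rows that do not move let the fingers close. It gives the time, the measured TCP pose, the force and the opening at its end, in the units of the state.
- ctrl.sense(): the state, without advancing time (a new reading comes with each control period).
- ctrl.capture(name): name is "scene" or "top" or "wrist"; returns a dict with "color" (480x640x3 uint8, red, green, blue), "fx", "fy", "cx", "cy" (pixels), "xyz" and "orientation" of the camera in the world; the wrist camera has in their place "hand_eye" (4x4, takes a point from camera to tool coordinates, whose origin is the TCP and whose axes are the tool frame's). Camera axes: x right, y up, looking along -z (the intrinsics and any distortion apply to the point x, -y, -z); pixel columns grow to the right and rows downward; lengths in mm; the calibration is good to about 2 mm. The wrist camera is an equidistant fisheye: a pixel r from the principal point sees the ray r / f radians off the axis. A picture is of the moment at which its call begins: read the wrist's pose just before it. There is no depth.
- ctrl.finish_job(): hands the job in, once; it reports no verdict.
Trained networks look in the newest picture that a camera, given by its name, has taken for a name from the list of things; names that differ only in an ending like _2 or _b are one class to them, and where a whole thing is asked for, a point or a joint stands for the part that bears it (a point fixed in the world has none). Each returns a list of dicts, best first, with "score" (0 to 1); they miss things now and then, are a little off and sometimes report something else, mostly with a low value. They report only what shows in the picture. A call takes as long as a camera call. They do not tell look-alikes from the thing itself.
- ctrl.spot_in(camera, query): "uv" ([column, row] in pixels, amid what is visible of it).
- ctrl.regions_of(camera, query): "mask" (480x640 bool, what is visible of it) and "uv" ([column, row] in pixels, amid what is visible of it).
- ctrl.place_of(camera, query): "uv" ([column, row] in pixels: a listed point, or the origin of a listed thing).
The state is a dict: "time_s": time; "joints": joint angles; "dq": joint speeds; "tau": joint torques, N m; "eef_pos": TCP position; "ee_rot": TCP orientation; "force": force on the tool from outside, world axes, zero at the start; "wrist_torque": the same for the moment, N m; "grip_width": opening from 0.0 (shut) to 1.0 (fully open).
Only numpy, scipy, OpenCV 4.12 (cv2) and the standard library are available. Lean on these libraries where they do the work, as an engineer would, in place of code of your own. Each camera call takes 0.05 s, during which the arm holds its last target.

TASK

Start the press from its key box: using the screwdriver as a lever, lift the hinged clear cover by its yellow lip and swing it over until it stays fully open; do not open it with the gripper itself. Lay the screwdriver down on the table (lower it, do not drop it) and let go. Then press the green, the yellow and the blue key in that order, one at a time, each fully down and let up again; never press the red key, and leave the other things on the table where they are.

Things in the scene. Friction and masses are not known exactly. Their poses are not given: they have to be found in the camera images.
- key_box: grey key box fixed to the table, 130 x 130 mm, origin at the centre of its underside, z up. Its deck with the four keys lies 42 mm up; a 6 mm rim to 72 mm height closes its -x, +x and +y sides; the -y side is an open slot. The cover lies on the rim, hinged along the box's +y edge; its yellow lip juts 15 mm out beyond the -y face
- pry_slot (a point): middle of the open slot in the box's -y face (57 mm up): 118 mm wide, 30 mm high from deck (42 mm) to cover (72 mm), for a blade to enter along the box's +y; the nearest key housing begins 18 mm in. Axes as the box's
- cover (a joint): opening angle in rad of the clear cover (130 mm wide, 145 mm from hinge to lip edge, 5 mm thick, 0.12 kg, free hinge): 0 = shut and flat, 1.57 = upright, 2.0 = fully open at its stop, leaning outward over the +y side. Below about 1.6 it falls shut when let go, beyond that it falls open and stays. Raising the lip takes about 1 N
- cover_hinge (a point): middle of the hinge line of the cover, at the box's +y edge, 72 mm above the table; hinge line along the box's x axis; axes as the box's
- cover_lip (a point): middle of the underside of the cover's yellow lip, at its outer edge; moves with the cover
- screwdriver_grip (a point): point on the axis of the screwdriver's red handle, where it can be gripped (handle about 28 mm across, reaching from 19 mm towards the tip to 77 mm the other way), 14.5 mm above the table while it lies flat. Its y axis runs along the tool away from the tip, its z axis is up while it lies
- screwdriver_tip (a point): tip of the screwdriver's blade, 127 mm from the grip point along its -y; the steel shaft is 8.4 mm thick to the tip; the centre of the tip lies about 12 mm above the table at first
- screwdriver: flat screwdriver with red handle, 205 mm long, 28 mm wide, 29 mm high, 0.09 kg, lying loose on the table with its tip roughly towards +y; origin in the middle of its length on its underside, tip towards its -y
- green_key (a joint): press depth in m of the round green spring key (26 mm diameter): 0 = up, 0.007 = fully down, it springs back when let go. About 5 N takes it fully down.
- yellow_key (a joint): press depth in m of the round yellow spring key (26 mm diameter): 0 = up, 0.007 = fully down, it springs back when let go. About 5 N takes it fully down.
- blue_key (a joint): press depth in m of the round blue spring key (26 mm diameter): 0 = up, 0.007 = fully down, it springs back when let go. About 5 N takes it fully down.
- red_key (a joint): press depth in m of the round red spring key (26 mm diameter): 0 = up, 0.007 = fully down, it springs back when let go. Must not be pressed. About 5 N takes it fully down.
- green_key_top (a point): centre of the top face of the green key (key up: 65 mm above the table). The key sticks 11 mm out of a black round housing of 42 mm diameter
- yellow_key_top (a point): centre of the top face of the yellow key (key up: 65 mm above the table). The key sticks 11 mm out of a black round housing of 42 mm diameter
- blue_key_top (a point): centre of the top face of the blue key (key up: 65 mm above the table). The key sticks 11 mm out of a black round housing of 42 mm diameter
- red_key_top (a point): centre of the top face of the red key (key up: 65 mm above the table). The key sticks 11 mm out of a black round housing of 42 mm diameter
- tape_roll: bystander: roll of brown packing tape lying flat, 102 mm across, 24 mm high, origin at the centre of its underside
- spanner: bystander: double open-ended steel spanner lying flat, 165 mm long along its y, 6 mm thick, origin at the middle of its underside
- die_1: bystander: small brass-coloured die insert, 22 mm across, 24 mm high, origin at the centre of its underside
- die_2: bystander: small steel die insert, 26 mm across, 18 mm high, origin at the centre of its underside
- tube_h2: bystander: loose upright white tube, 45 mm across, 118 mm high, origin at the centre of its underside
There are look-alikes about, which are no part of the job. There is more than one size of the key_box; the one meant has the size given above.

How it is judged:
By the outcome, as a careful person would: the job done as asked, in the order asked, and still so for the second after the job is handed in, with the robot touching nothing.
It also fails if it takes over 61 s, if anything falls off the work surface, if the arm or the gripper's body presses on something with over 40 N, if the wrist force passes 120 N, or if a joint passes its speed limit or range.

## Working session

There is one attempt and no reset: what is moved stays moved. The work goes in short steps, Python scripts to look and compute and a tool call to move; the robot and the scene stay as the last step left them, time stands still between calls to the robot, and variables do not carry over. Pictures are saved under pics/ and viewed, and the job is handed in when it is done.

Besides the shell and the picture viewer there is one more tool, called after ">>>" as name(argument=value, ...), one argument or row to a line, values as JSON. arm_command: Moves the arm, as the interface text tells. Its arguments: {"type":"object","properties":{"plan":{"type":"array"},"squeeze":{"type":"number"}},"required":["plan"]}

```bash
mkdir -p pics; ls
python3 - <<'E'
from rig import ctrl
import cv2
print(ctrl.sense())
for n in ("scene","top","wrist"):
    c=ctrl.capture(n)
    cv2.imwrite(f"pics/{n}0.png",c["color"][:,:,::-1])
    print(n,{k:v for k,v in c.items() if k!="color"})
E
```

```text
pics
{'time_s': 0.0, 'joints': array([ 8.87596741e-01,  3.13454743e-01,  1.49845416e+00,  2.36025651e-05,
        1.33102562e+00, -2.23414802e-01]), 'dq': array([ 0.00132243,  0.0009603 , -0.00074022,  0.00096254,  0.00178889,
        0.00058442]), 'tau': array([ 1.13541981e-03, -4.12258673e+01, -2.59743172e+01, -4.51549795e-05,
        3.95024166e-03,  9.70243320e-06]), 'eef_pos': array([232.81025121, 470.25807563, 230.72623025]), 'ee_rot': array([ 0.68828779,  0.1607093 ,  0.6887179 , -0.16155522]), 'force': array([-0.10024531,  1.3506967 , -0.66808634]), 'wrist_torque': array([-0.00966468, -0.01892133, -0.0016925 ]), 'grip_width': 0.9962006441995084}
scene {'fx': 501.65247472713696, 'fy': 501.65247472713696, 'cx': 310.19329710751487, 'cy': 244.7578845534322, 'xyz': array([-236.88224019, 1070.83476618, 1005.20584188]), 'orientation': array([-0.32857796, -0.15307804,  0.3936419 ,  0.8447779 ])}
top {'fx': 485.18650445226234, 'fy': 485.18650445226234, 'cx': 324.15726657181256, 'cy': 242.19909821390905, 'xyz': array([ 330.8150762 ,  241.28912843, 1145.95381531]), 'orientation': array([ 0.70464653,  0.0508159 , -0.07590023, -0.70365487])}
wrist {'fx': 371.64829954431775, 'fy': 371.64829954431775, 'cx': 316.94909769020177, 'cy': 233.326245737247, 'hand_eye': array([[-8.76338359e-05,  2.83828687e-01, -9.58875002e-01,
        -1.44115395e+02],
       [ 9.99999836e-01,  5.67979684e-04,  7.67306548e-05,
        -1.25851423e+00],
       [ 5.66399882e-04, -9.58874837e-01, -2.83828690e-01,
        -7.05213528e+01],
       [ 0.00000000e+00,  0.00000000e+00,  0.00000000e+00,
         1.00000000e+00]])}
```

View pics/scene0.png

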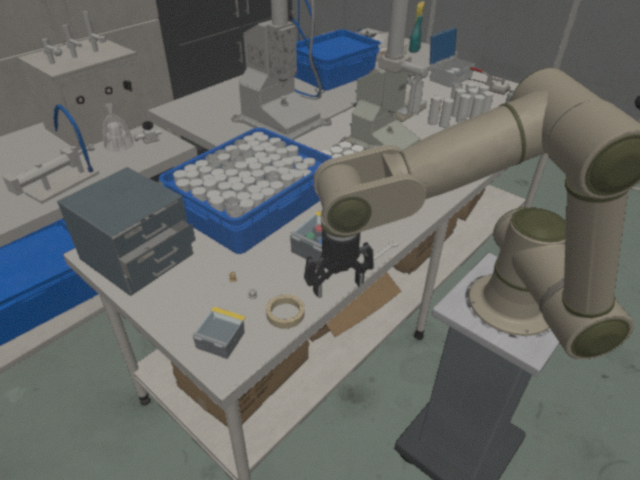

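View pics/top0.png

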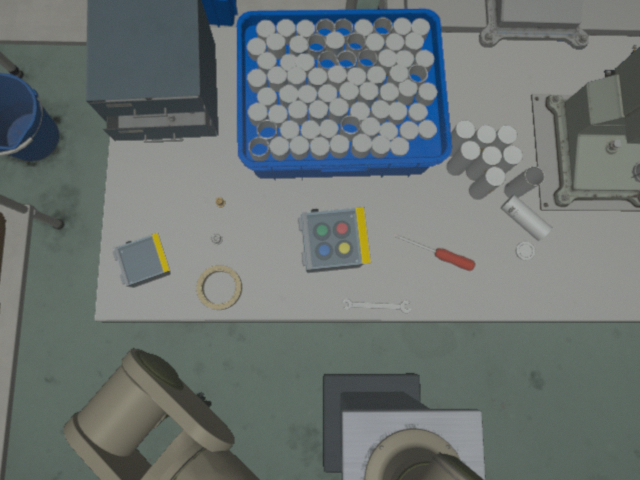

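View pics/wrist0.png

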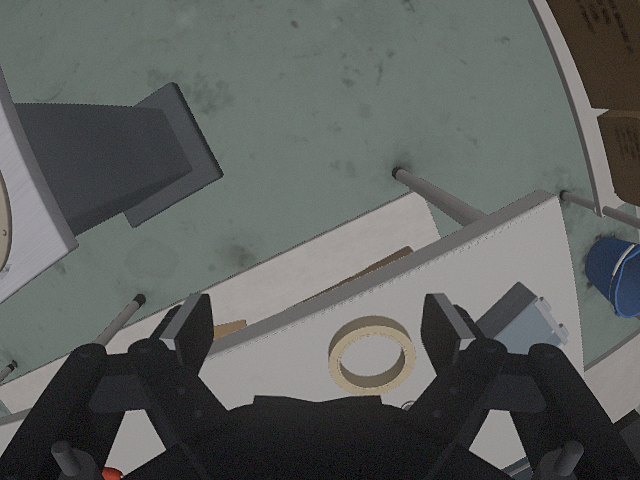

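```bash
cat > h.py <<'E'
import numpy as np, cv2
from scipy.spatial.transform import Rotation as R
def rot(q): return R.from_quat([q[1],q[2],q[3],q[0]]).as_matrix()
def campose(c,st=None):
    if "xyz" in c: return rot(c["orientation"]),np.array(c["xyz"])
    H=np.array(c["hand_eye"]);T=rot(st["ee_rot"])
    return T@H[:3,:3], T@H[:3,3]+st["eef_pos"]
def ray(c,uv,st=None):
    Rm,o=campose(c,st)
    x=(uv[0]-c["cx"])/c["fx"];y=(uv[1]-c["cy"])/c["fy"]
    if "xyz" in c: d=np.array([x,-y,-1])
    else:
        r=np.hypot(x,y)+1e-12; d=np.array([np.sin(r)*x/r,-np.sin(r)*y/r,-np.cos(r)])
    return o,Rm@d
def onz(c,uv,z,st=None):
    o,d=ray(c,uv,st); return o+d*(z-o[2])/d[2]
def proj(c,p,st=None):
    Rm,o=campose(c,st); q=Rm.T@(np.array(p,float)-o)
    if "xyz" in c: x,y=q[0]/-q[2],-q[1]/-q[2]
    else:
        t=np.arctan2(np.hypot(q[0],q[1]),-q[2]);n=np.hypot(q[0],q[1])+1e-12
        x,y=t*q[0]/n,-t*q[1]/n
    return np.array([c["cx"]+c["fx"]*x,c["cy"]+c["fy"]*y])
ZS={"green_key_top":65,"yellow_key_top":65,"blue_key_top":65,"red_key_top":65,"pry_slot":57,"cover_hinge":72,"cover_lip":72,"screwdriver_grip":14.5,"screwdriver_tip":12}
def look(ctrl,cam,names):
    st=ctrl.sense();c=ctrl.capture(cam)
    for n in names:
        for r in ctrl.place_of(cam,n)[:3]:
            print(n,np.round(r["score"],2),np.round(r["uv"],1),np.round(onz(c,r["uv"],ZS.get(n,0),st),1))
    return c,st
E
python3 - <<'E'
from h import *; from rig import ctrl
c,st=look(ctrl,"top",list(ZS)+["key_box","screwdriver","tape_roll","spanner","die_1","die_2","tube_h2"])
print(rot(st["ee_rot"]).round(3))
im=c["color"][190:320,100:550,::-1]
cv2.imwrite("pics/topcrop.png",cv2.resize(im[:, :],None,fx=1.77,fy=1.77,interpolation=2))
cv2.imwrite("pics/topcrop2.png",cv2.resize(im[:, 180:400],None,fx=3.6,fy=3.6,interpolation=2))
E
```

```text
pry_slot 0.59 [359.8 236.8] [541.4 120.5  57. ]
cover_hinge 0.95 [300.3 242.7] [524.4 256.5  72. ]
cover_hinge 0.63 [122.  265.9] [470.7 647.7  72. ]
cover_lip 0.9 [166.3 247. ] [513.3 553.7  72. ]
cover_lip 0.61 [365.6 231.7] [550.4 108.8  72. ]
screwdriver_grip 0.56 [444.4 251.1] [515.9 -86.1  14.5]
screwdriver_tip 0.66 [389.9 235.2] [554.4  43.1  12. ]
key_box 0.94 [146.1 264.9] [482.6 619.2   0. ]
key_box 0.69 [330.2 245. ] [532.  185.8   0. ]
screwdriver 0.63 [433.2 250. ] [520.9 -63.1   0. ]
tape_roll 0.76 [219.5 288.5] [427.4 445.8   0. ]
spanner 0.9 [376.9 306.9] [384.6  76.3   0. ]
die_1 0.65 [216.4 233.6] [558.5 458.    0. ]
die_1 0.49 [442.8 254. ] [511.2 -86.1   0. ]
die_1 0.4 [217.4 203. ] [634.  458.4   0. ]
die_2 0.65 [216.4 233.6] [558.5 458.    0. ]
die_2 0.49 [442.8 254. ] [511.2 -86.1   0. ]
die_2 0.4 [217.4 203. ] [634.  458.4   0. ]
tube_h2 0.67 [475.4 191.8] [ 667.4 -174.7    0. ]
[[-0.001  0.444  0.896]
 [-0.001  0.896 -0.444]
 [-1.    -0.001 -0.   ]]
```

View pics/topcrop.png

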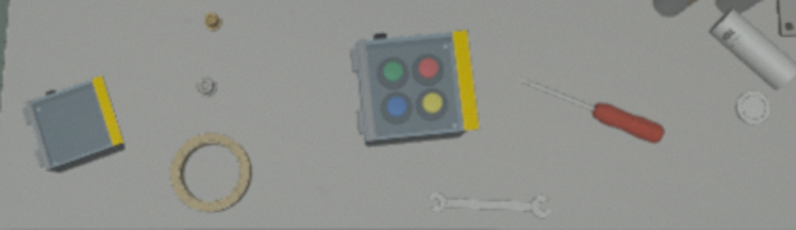

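View pics/topcrop2.png

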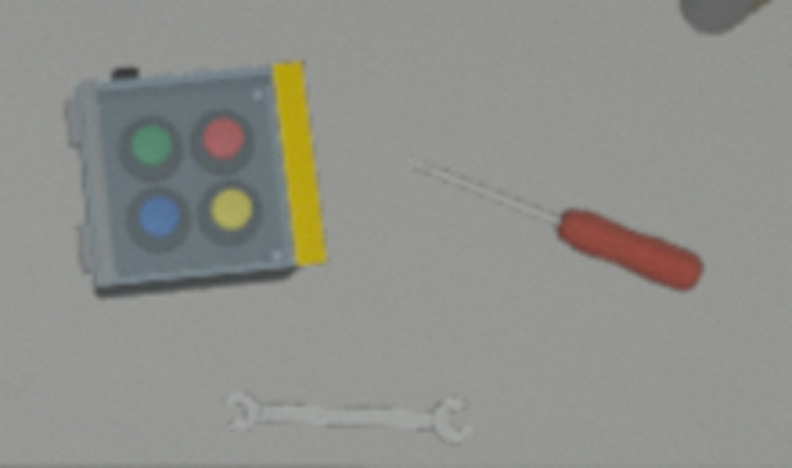

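Two key boxes: the small one at (142,260), ~100 mm, no keys visible, and the large one at (335,238), with four coloured keys, ~130 mm. The large one matches the given size, and the enlarged crop confirms it. The screwdriver lies with its tip at about (392,235) and its handle at about (455,258). I'm moving the wrist camera over them.

>>> arm_command(
  plan=[
    [-0.006,-0.028,0.044,0,1],
    [-0.006,-0.028,0.044,0,1],
    [-0.006,-0.028,0.044,0,1],
    [-0.006,-0.028,0.044,0,1],
    [-0.006,-0.028,0.044,0,1],
    [-0.006,-0.028,0.044,0,1],
    [-0.006,-0.028,0.044,0,1],
    [-0.006,-0.028,0.044,0,1],
    [-0.006,-0.028,0.044,0,1],
    [-0.006,-0.028,0.044,0,1],
    [-0.006,-0.028,0.044,0,1],
  ],
)

```text
time_s: 2.38
eef_pos: [530.7, -22.0, 297.6]
ee_rot: [0.689, 0.161, 0.688, -0.161]
force: [0.3, -0.5, 0.2]
grip_width: 1.0
```

>>> arm_command(
  plan=[
    [0,0,0,0.175,1],
    [0,0,0,0.175,1],
    [0,0,0,0.175,1],
    [0,0,0,0.175,1],
    [0,0,0,0.175,1],
    [0,0,0,0.175,1],
    [0,0,0,0.175,1],
    [0,0,0,0.175,1],
    [0,0,0,0,1],
  ],
)

```text
time_s: 3.5
eef_pos: [530.0, -20.3, 297.3]
ee_rot: [-0.423, -0.566, -0.423, 0.566]
force: [-0.1, -0.7, 0.6]
grip_width: 1.002
```

Run:
```python
from h import *; from rig import ctrl
c,st=look(ctrl,"wrist",list(ZS)+["screwdriver"])
print(st["eef_pos"],rot(st["ee_rot"]).round(3),st["joints"])
cv2.imwrite("pics/wrist1.png",c["color"][:,:,::-1])
```

```text
red_key_top 0.67 [286.1  60.5] [541.4 120.8  65. ]
pry_slot 0.69 [293.5  71.3] [545.1 109.1  57. ]
pry_slot 0.61 [286.4  63. ] [540.7 119.7  57. ]
cover_lip 0.62 [293.3  74.2] [544.3 103.9  72. ]
screwdriver_grip 0.57 [315.7 247.4] [509.2 -90.7  14.5]
screwdriver_grip 0.55 [287.8  61.3] [541.6 129.2  14.5]
screwdriver_tip 0.72 [325. 134.] [557.9  36.1  12. ]
screwdriver 0.69 [315.9 218.9] [518.5 -60.1   0. ]
[530.04861871 -20.33153279 297.29544486] [[ 0.     0.959 -0.284]
 [-0.    -0.284 -0.959]
 [-1.     0.     0.   ]] [-2.59384396e-01  2.87002498e-01  1.36127792e+00 -6.17183750e-06
  1.49331020e+00  2.80813058e-02]
```

View pics/wrist1.png

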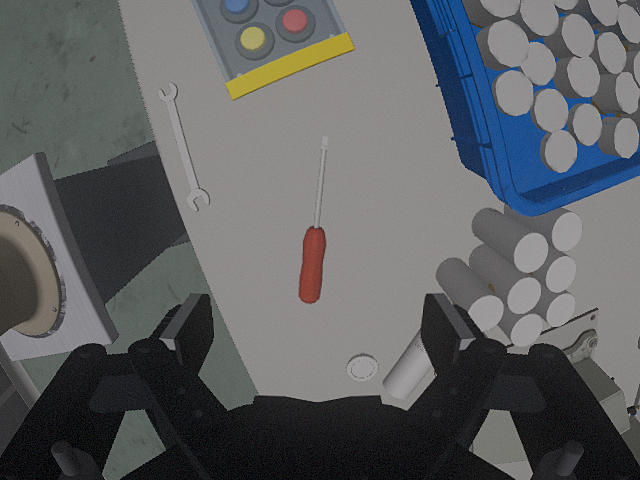

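The wrist view shows the screwdriver tip at (325,138), the handle from (315,228) to (310,302), and the lip's outer edge from (231,98) to (354,47).

Run:
```python
from h import *; from rig import ctrl
st=ctrl.sense();c=ctrl.capture("wrist")
im=c["color"].astype(int)
m=((im[...,0]>110)&(im[...,1]<80)&(im[...,2]<80)).astype(np.uint8); m[:200]=0;m[320:]=0
ys,xs=np.nonzero(m); P=np.array([onz(c,(x,y),14.5,st)[:2] for x,y in zip(xs,ys)])
mu=P.mean(0);u,s,v=np.linalg.svd(P-mu,full_matrices=False);d=v[0]*np.sign(v[0][1])
t=(P-mu)@d;print("handle",len(P),mu,d,np.degrees(np.arctan2(d[1],d[0])),t.min(),t.max(),"w",((P-mu)@v[1]).min(),((P-mu)@v[1]).max())
for n,uv,z in [("tip",(325,138),12),("hf",(315,228),14.5),("hb",(310.5,303),14.5),("lipc1",(231,98),75),("lipc2",(354,47),75)]:
    print(n,onz(c,uv,z,st).round(1))
cv2.imwrite("pics/w1c.png",cv2.resize(im[:320,180:400][:,:,::-1].astype(np.uint8),None,fx=1.85,fy=1.85,interpolation=2))
```

```text
handle 1326 [ 496.57031514 -112.41649199] [0.37952548 0.92518128] 67.69570710575715 -50.18922851691101 48.23253327330673 w -12.317934291986283 12.667313187184446
tip [556.6  31.6  12. ]
hf [515.3 -67.   14.5]
hb [ 481.1 -161.1   14.5]
lipc1 [479.2 100.3  75. ]
lipc2 [608.9 113.6  75. ]
```

View pics/w1c.png

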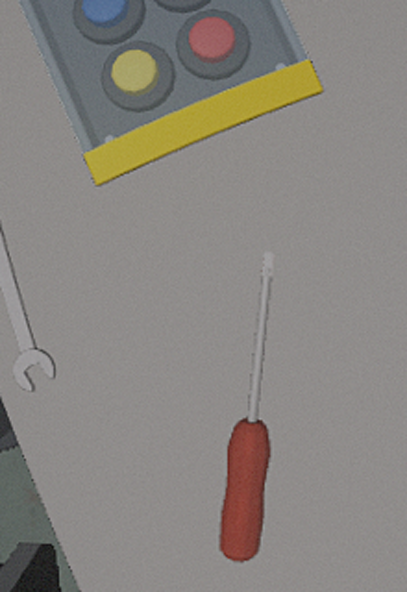

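>>> arm_command(
  plan=[
    [0,0,0,0.098,1],
    [0,0.0019,0.0345,0,1],
    [0,0.0019,0.0345,0,1],
    [0.04,0,0,0,1],
    [0.04,0,0,0,1],
    [0.04,0,0,0,1],
    [0.04,0,0,0,1],
    [0.04,0,0,0,1],
    [0,0,0,0,1],
  ],
)

```text
time_s: 5.22
eef_pos: [506.2, -85.1, 95.4]
ee_rot: [-0.393, -0.586, -0.396, 0.588]
force: [-0.4, -0.7, 0.3]
grip_width: 1.001
```

Run:
```python
from h import *; from rig import ctrl
c,st=look(ctrl,"wrist",["screwdriver_grip","screwdriver_tip"])
T=rot(st["ee_rot"]);print(st["eef_pos"],T.round(3))
im=c["color"].astype(int)
g=proj(c,st["eef_pos"]+T[:,0]*(st["eef_pos"][2]-14.5),st);print("tcp proj at handle height",g)
for dz in (-60,60):
  print(proj(c,st["eef_pos"]+T[:,0]*(st["eef_pos"][2]-14.5)+T[:,2]*dz,st))
m=((im[...,0]>90)&(im[...,1]<70)&(im[...,2]<70)).astype(np.uint8)
n,l,s,ce=cv2.connectedComponentsWithStats(m);k=1+np.argmax(s[1:,4]);ys,xs=np.nonzero(l==k)
P=np.array([onz(c,(x,y),14.5,st)[:2] for x,y in zip(xs,ys)]);mu=P.mean(0);v=np.linalg.svd(P-mu,full_matrices=False)[2]
d=v[0]*np.sign(v[0][1]);t=(P-mu)@d;w=(P-mu)@v[1]
print(len(P),mu,np.degrees(np.arctan2(d[1],d[0])),t.min(),t.max(),w.min(),w.max())
cv2.imwrite("pics/wrist2.png",c["color"][:,:,::-1])
```

```text
screwdriver_grip 0.69 [320.9 236.2] [510.4 -84.3  14.5]
[506.23388188 -85.1494846   95.41803614] [[-0.005  0.926 -0.377]
 [ 0.002 -0.377 -0.926]
 [-1.    -0.005 -0.   ]]
tcp proj at handle height [314.56820985 239.7030286 ]
[314.37587816 144.23116524]
[314.8193924  322.12342213]
4946 [ 497.06890473 -110.82353409] 67.94570156852141 -54.62945454103557 47.206834046280676 -13.180948988722132 13.29332042860248
```

View pics/wrist2.png

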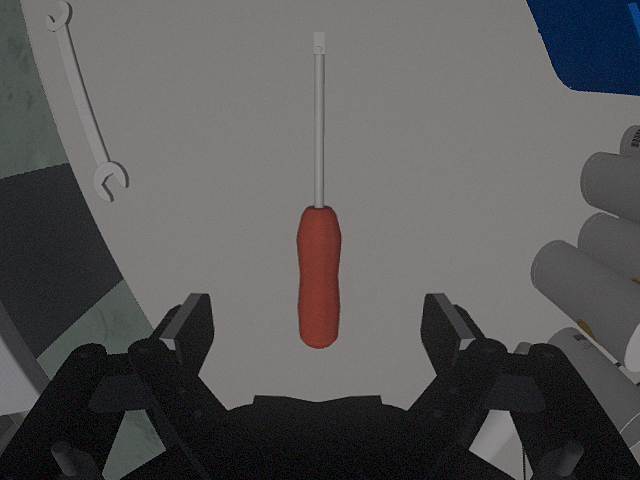

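>>> arm_command(
  plan=[
    [0.03,0.001,-0.001,0,1],
    [0.03,0,0,0,1],
    [0.02,0,0,0,1],
    [0.01,0,0,0,1],
    [0,0,0,0,1],
  ],
)

```text
time_s: 6.0
eef_pos: [509.3, -85.3, 8.0]
ee_rot: [0.395, 0.587, 0.394, -0.587]
force: [-0.5, 0.6, -0.5]
grip_width: 0.999
```

>>> arm_command(
  plan=[
    [0.004,0,0,0,1],
    [0,0,0,0,0],
    [0,0,0,0,0],
    [0,0,0,0,0],
    [0,0,0,0,0],
    [0,0,0,0,0],
    [0,0,0,0,0],
  ],
  squeeze=90,
)

```text
time_s: 6.88
eef_pos: [509.1, -85.2, 3.8]
ee_rot: [0.395, 0.587, 0.394, -0.587]
force: [-1.2, 1.1, 6.1]
grip_width: 0.296
```

>>> arm_command(
  plan=[
    [-0.02,0,0,0,0],
    [-0.027,0,0,0,0],
    [0,0,0,-0.165,0],
    [0,0,0,-0.165,0],
    [0,0,0,-0.16,0],
    [0,0,0,0,0],
  ],
)

```text
time_s: 7.62
eef_pos: [508.7, -85.1, 50.1]
ee_rot: [0.525, 0.474, 0.525, -0.474]
force: [-0.7, 0.3, -0.8]
grip_width: 0.299
```

Run:
```python
from h import *; from rig import ctrl
c,st=look(ctrl,"wrist",["screwdriver_grip","screwdriver_tip","cover_lip","pry_slot","yellow_key_top","red_key_top"])
T=rot(st["ee_rot"]);print(st["eef_pos"],T.round(3),st["force"])
cv2.imwrite("pics/wrist3.png",c["color"][:,:,::-1])
```

```text
screwdriver_grip 0.59 [318.8 309.5] [ 513.  -111.    14.5]
[508.68608755 -85.05169322  50.09265328] [[-0.     0.995  0.101]
 [ 0.     0.101 -0.995]
 [-1.    -0.    -0.   ]] [-0.66383216  0.27790047 -0.7571953 ]
```

View pics/wrist3.png

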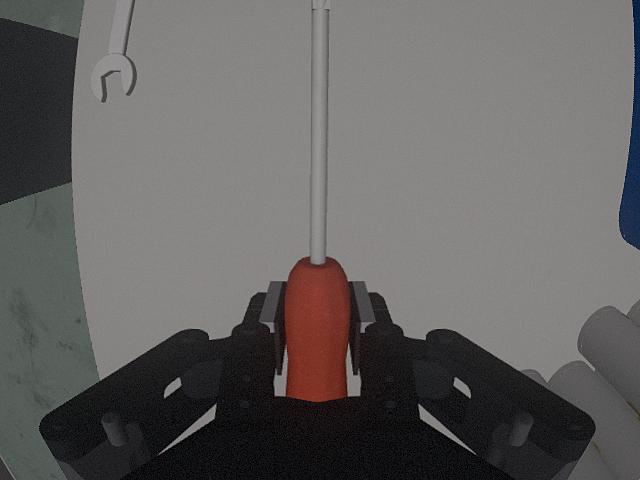

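Run:
```python
from h import *; from rig import ctrl
c=ctrl.capture("top"); s=ctrl.capture("scene")
a,b=[onz(c,(280+u/3.6,190+v/3.6),77)for u,v in((302,62),(326,262))]
print(a,b,np.linalg.norm(a-b),np.degrees(np.arctan2(*(a-b)[1::-1])))
e,f=[onz(c,(280+u/3.6,190+v/3.6),77)for u,v in((273,66),(297,265))]
print(e,f)
for n,(u,v) in dict(green=(152,145),red=(224,138),blue=(160,216),yellow=(232,209)).items(): print(n,onz(c,(280+u/3.6,190+v/3.6),65))
cv2.imwrite("pics/top1.png",cv2.resize(c["color"][180:330,260:500,::-1],None,fx=3.3,fy=3.3,interpolation=2))
cv2.imwrite("pics/sc1.png",cv2.resize(s["color"][150:330,240:480,::-1],None,fx=3.3,fy=3.3,interpolation=2))
```

```text
[606.20529938 112.34862071  77.        ] [478.65791159  99.52110526  77.        ] 128.19080030937786 5.742959753219329
[603.46751374 130.78250623  77.        ] [476.72829719 117.58605924  77.        ]
green [554.56679596 206.950091    65.        ]
red [559.34732373 161.31045256  65.        ]
blue [509.10854105 201.97591052  65.        ]
yellow [513.75407246 156.65414758  65.        ]
```

View pics/top1.png

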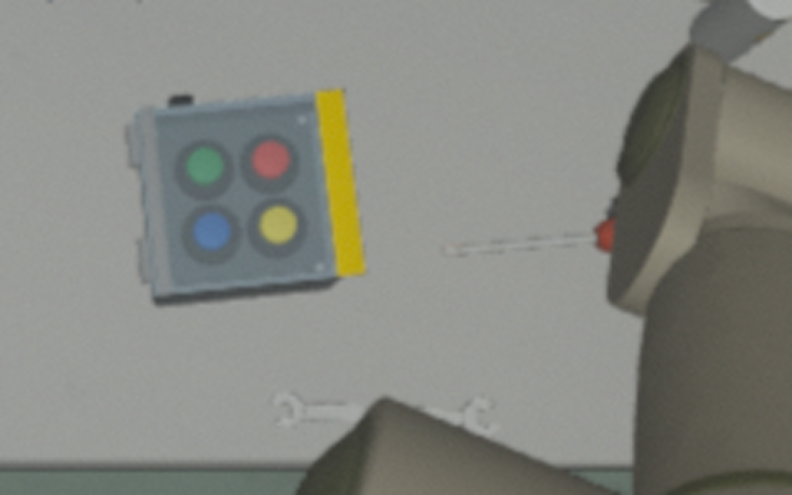

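View pics/sc1.png

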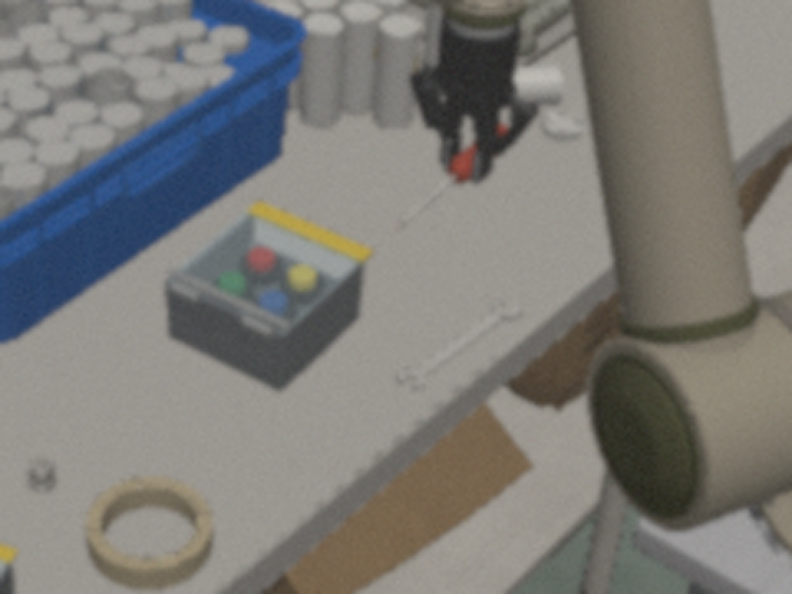

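The top crop shows the held screwdriver with its tip at about (395.5,256) full-frame, aligned with the box. The scene view shows the tip at about (361.8,218). I'll triangulate the tip from these two.

Run:
```python
from h import *; from rig import ctrl
c=ctrl.capture("top"); s=ctrl.capture("scene")
print(ctrl.sense()["eef_pos"])
A=np.zeros((3,3));b=np.zeros(3)
for k,uv in((c,(395.5,256.1)),(s,(361.8,218.2))):
    o,d=ray(k,uv);d/=np.linalg.norm(d);M=np.eye(3)-np.outer(d,d);A+=M;b+=M@o
p=np.linalg.solve(A,b);print("tip",p,proj(c,p),proj(s,p))
for z in(50,58,66):print(z,proj(c,(495.8,41.4,z)),proj(s,(495.8,41.4,z)))
```

```text
[508.80342237 -85.10287077  50.28518142]
tip [494.22457015  38.32133587  59.66889492] [396.21806572 257.12128095] [360.89737079 218.10593047]
50 [394.10162104 257.06174043] [359.69388771 220.80120522]
58 [394.72336496 256.54138871] [359.85632096 218.76468828]
66 [395.35401434 256.0135838 ] [360.0198229  216.71477255]
```

>>> arm_command(
  plan=[
    [0,0.027,0,0,0],
    [0,0.027,0,0,0],
    [0,0,-0.03,0,0],
    [0,0,-0.03,0,0],
    [0,0,-0.022,0,0],
    [0,0,0,0,0],
  ],
)

```text
time_s: 8.93
eef_pos: [553.9, 3.1, 50.3]
ee_rot: [0.525, 0.473, 0.526, -0.473]
force: [0.4, -0.5, -0.3]
grip_width: 0.297
```

Run:
```python
from h import *; from rig import ctrl
c=ctrl.capture("top"); s=ctrl.capture("scene")
st=ctrl.sense();print(st["eef_pos"],st["force"],rot(st["ee_rot"]).round(3)[:,1])
a=cv2.resize(c["color"][190:300,290:430,::-1],None,fx=2.85,fy=2.85,interpolation=2)
b=cv2.resize(s["color"][190:300,280:420,::-1],None,fx=2.85,fy=2.85,interpolation=2)
cv2.imwrite("pics/ins.png",np.hstack([a,b]))
```

```text
[554.25801062   1.59747481  50.33980384] [ 0.89832596 -0.68508654 -0.69681797] [0.995 0.103 0.   ]
```

View pics/ins.png

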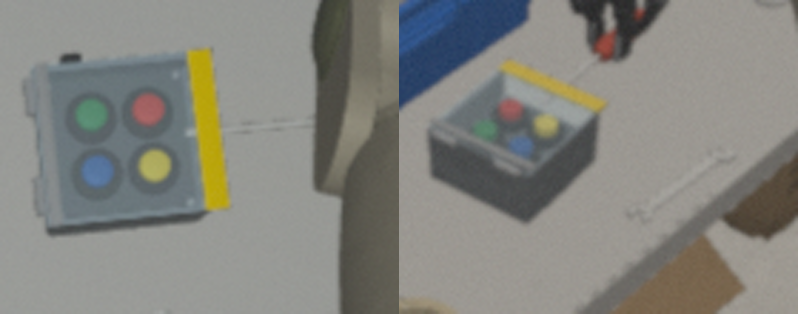

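The top view shows the tip under the lip, just inside the box's −y face at crop (189,132) and short of the housings. Next I lift it along the cover's arc.

>>> arm_command(
  plan=[
    [-0.0085,0,0,0,0],
    [-0.0185,0,-0.0014,0,0],
    [-0.018,0,-0.004,0,0],
    [-0.0173,0,-0.007,0,0],
    [-0.016,0,-0.009,0,0],
    [0,0,0,0,0],
  ],
)

```text
time_s: 9.78
eef_pos: [552.5, 23.8, 130.0]
ee_rot: [0.526, 0.474, 0.524, -0.473]
force: [0.4, -0.8, -1.1]
grip_width: 0.298
```

Run:
```python
from h import *; from rig import ctrl
c=ctrl.capture("top"); s=ctrl.capture("scene")
st=ctrl.sense();print(st["eef_pos"],st["force"])
a=cv2.resize(c["color"][190:300,290:430,::-1],None,fx=2.85,fy=2.85,interpolation=2)
b=cv2.resize(s["color"][170:280,280:420,::-1],None,fx=2.85,fy=2.85,interpolation=2)
cv2.imwrite("pics/lift1.png",np.hstack([a,b]))
```

```text
[551.7852672   23.35956113 128.33217683] [-0.18763699 -0.16393919 -0.9589917 ]
```

View pics/lift1.png

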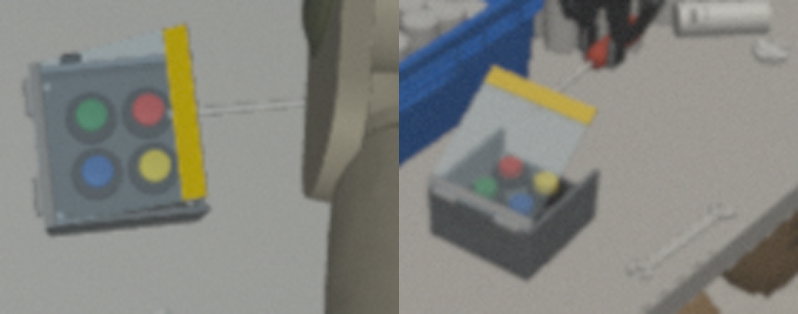

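The cover is up at roughly 0.6 rad, riding on the tip. I continue the arc.

>>> arm_command(
  plan=[
    [-0.0145,0,-0.0116,0,0],
    [-0.0126,0,-0.0136,0,0],
    [-0.0104,0,-0.0154,0,0],
    [-0.008,0,-0.0168,0,0],
    [-0.0054,0,-0.0178,0,0],
    [-0.0027,0,-0.0184,0,0],
    [0,0,-0.0186,0,0],
    [0,0,-0.0184,0,0],
    [0,0,-0.008,0,0],
    [0,0,0,0,0],
    [0,0,0,0,0],
  ],
)

```text
time_s: 11.25
eef_pos: [537.8, 160.7, 182.1]
ee_rot: [0.525, 0.474, 0.525, -0.474]
force: [0.4, 0.5, -0.5]
grip_width: 0.292
```

Run:
```python
from h import *; from rig import ctrl
c=ctrl.capture("top"); s=ctrl.capture("scene")
st=ctrl.sense();print(st["eef_pos"],st["force"])
a=cv2.resize(c["color"][190:300,270:410,::-1],None,fx=2.85,fy=2.85,interpolation=2)
b=cv2.resize(s["color"][170:280,280:420,::-1],None,fx=2.85,fy=2.85,interpolation=2)
cv2.imwrite("pics/lift2.png",np.hstack([a,b]))
```

```text
[537.77731039 160.66918817 182.17971226] [-0.21685461  0.61533123 -0.51424808]
```

View pics/lift2.png

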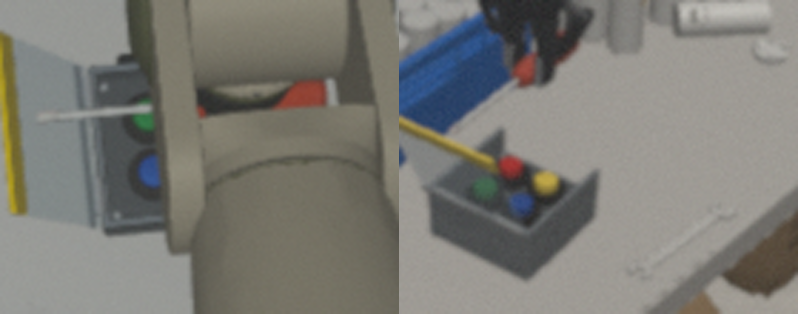

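The cover lies open beyond upright, leaning outward, and touches nothing. I'm retracting and going to lay the screwdriver down near where it was.

>>> arm_command(
  plan=[
    [0,0,0.03,0,0],
    [0,0,0.043,0,0],
    [0,0,0.043,0,0],
    [0,0,0.043,0,0],
    [0,0,0.043,0,0],
    [0,0,0.043,0,0],
    [0,-0.027,0,0,0],
    [0,-0.027,0,0,0],
    [0.04,0,0,0,0],
    [0.045,0,0,0,0],
    [0.045,0,0,0,0],
    [0,0,0,0,0],
  ],
)

```text
time_s: 12.85
eef_pos: [507.5, -87.8, 50.2]
ee_rot: [0.523, 0.473, 0.527, -0.474]
force: [0.1, 0.7, -0.9]
grip_width: 0.299
```

Run:
```python
from h import *; from rig import ctrl
c=ctrl.capture("top"); s=ctrl.capture("scene")
st=ctrl.sense();print(st["eef_pos"],st["force"])
a=cv2.resize(c["color"][180:320,260:460,::-1],None,fx=2,fy=2,interpolation=2)
b=cv2.resize(s["color"][150:290,280:480,::-1],None,fx=2,fy=2,interpolation=2)
cv2.imwrite("pics/back.png",np.hstack([a,b]))
```

```text
[509.81163014 -88.58733809  53.57099971] [-0.10174527 -0.45759903 -1.16628253]
```

View pics/back.png

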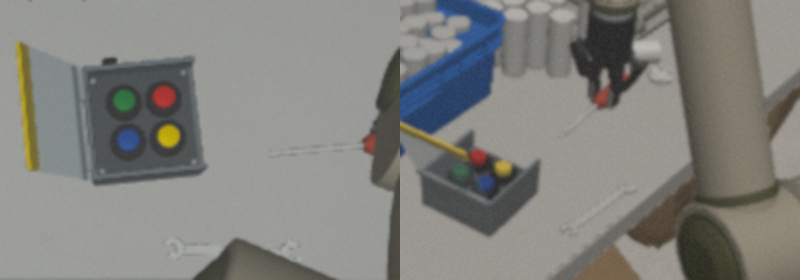

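>>> arm_command(
  plan=[
    [0.025,0,0,0,0],
    [0.015,0,0,0,0],
    [0.005,0,0,0,0],
    [0.002,0,0,0,0],
    [0.0015,0,0,0,0],
    [0,0,0,0,0],
  ],
)

```text
time_s: 13.7
eef_pos: [509.3, -88.1, 4.0]
ee_rot: [0.525, 0.474, 0.525, -0.474]
force: [0.5, -0.4, -0.4]
grip_width: 0.295
```

>>> arm_command(
  plan=[
    [0.0007,0,0,0,0],
    [0,0,0,0,0],
  ],
)

```text
time_s: 13.95
eef_pos: [509.4, -88.1, 3.7]
ee_rot: [0.525, 0.474, 0.525, -0.474]
force: [-2.8, 1.2, 6.1]
grip_width: 0.295
```

Contact with the table is confirmed at 6 N, as at the grasp. I'm releasing slowly.

>>> arm_command(
  plan=[
    [0,0,0,0,0.35],
    [0,0,0,0,0.45],
    [0,0,0,0,0.6],
    [0,0,0,0,0.8],
    [0,0,0,0,0.95],
    [0,0,0,0,1],
    [-0.02,0,0,0,1],
    [-0.04,0,0,0,1],
    [-0.05,0,0,0,1],
    [-0.05,0,0,0,1],
    [0,0,0,0,1],
  ],
)

```text
time_s: 15.32
eef_pos: [510.6, -88.6, 166.5]
ee_rot: [0.528, 0.474, 0.523, -0.473]
force: [0.6, 0.9, -0.9]
grip_width: 1.0
```

Run:
```python
from h import *; from rig import ctrl
c,st=look(ctrl,"wrist",["screwdriver_grip","screwdriver_tip"])
print(st["eef_pos"],st["force"],st["joints"])
cv2.imwrite("pics/wrist4.png",c["color"][:,:,::-1])
```

```text
screwdriver_grip 0.57 [316.7 212.4] [512.2 -88.5  14.5]
screwdriver_tip 0.69 [465.6 314.7] [ 666.7 -174.7   12. ]
screwdriver_tip 0.61 [315.3  57.8] [498.2  36.1  12. ]
[510.640276   -88.62831256 166.47851578] [ 0.58702579  0.85048798 -0.89627419] [-3.98188668e-01  3.54772460e-01  1.61710950e+00  2.55046978e-05
  1.16240596e+00 -5.01365548e-01]
```

View pics/wrist4.png

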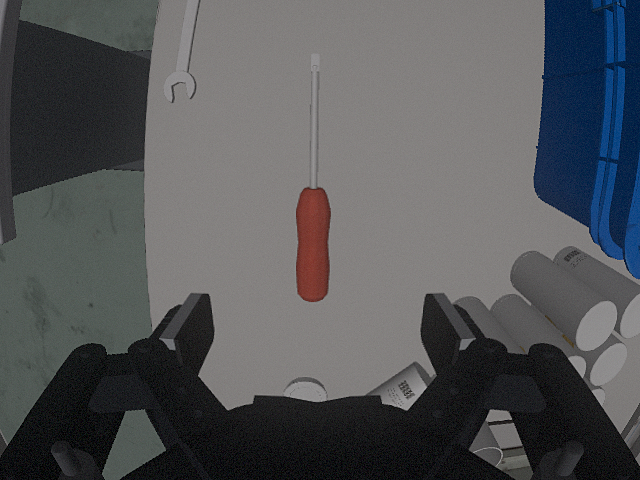

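The screwdriver is laid flat: tip (315,58), handle (313,245). The spanner and tubes haven't moved. I'm going over the box with the fingers shut and turning so the camera sits away from the cover.

>>> arm_command(
  plan=[
    [-0.0208,0.0087,-0.0445,0,0],
    [-0.0208,0.0087,-0.0445,0,0],
    [-0.0208,0.0087,-0.0445,0,0],
    [-0.0208,0.0087,-0.0445,0,0],
    [-0.0208,0.0087,-0.0445,0,0],
    [-0.0208,0.0087,-0.0445,0,0],
  ],
)

```text
time_s: 16.23
eef_pos: [533.3, 184.3, 286.7]
ee_rot: [0.524, 0.473, 0.526, -0.474]
force: [1.0, -1.9, 0.7]
grip_width: 0.0
```

>>> arm_command(
  plan=[
    [0,0,0,-0.1745,0],
    [0,0,0,-0.1745,0],
    [0,0,0,-0.1745,0],
    [0,0,0,-0.1745,0],
    [0,0,0,-0.1745,0],
    [0,0,0,-0.1745,0],
    [0,0,0,-0.1745,0],
    [0,0,0,-0.1745,0],
    [0,0,0,-0.1745,0],
    [0,0,0,0,0],
    [0,0,0,0,0],
  ],
)

```text
time_s: 17.6
eef_pos: [533.5, 182.8, 286.9]
ee_rot: [0.706, -0.035, 0.707, 0.035]
force: [0.3, 0.9, -0.2]
grip_width: 0.001
```

Run:
```python
from h import *; from rig import ctrl
K=["green_key_top","yellow_key_top","blue_key_top","red_key_top"]
look(ctrl,"top",K)
print()
c,st=look(ctrl,"wrist",K+["cover_lip","cover_hinge"])
print(st["eef_pos"],rot(st["ee_rot"]).round(3),st["joints"].round(2),st["grip_width"])
hsv=cv2.cvtColor(c["color"],cv2.COLOR_RGB2HSV)
for n,(a,b) in dict(green=(60,85),yellow=(22,35),blue=(100,125),red=(170,180)).items():
    m=((hsv[...,0]>=a)&(hsv[...,0]<=b)&(hsv[...,1]>110)&(hsv[...,2]>60)).astype(np.uint8)
    k,l,s,ce=cv2.connectedComponentsWithStats(m)
    for i in range(1,k):
        if 150<s[i,4]<6000: print(n,s[i],ce[i].round(1),onz(c,ce[i],65,st).round(1))
cv2.imwrite("pics/wrist5.png",c["color"][:,:,::-1])
```

```text
blue_key_top 0.32 [358.3 236.2] [541.3 124.8  65. ]
red_key_top 0.45 [341.2 226.7] [563.1 163.6  65. ]

green_key_top 0.97 [344.  221.8] [555.7 210.9  65. ]
green_key_top 0.53 [341.6 176.3] [509.5 203.   65. ]
yellow_key_top 0.66 [293.8 175.4] [513.4 155.7  65. ]
blue_key_top 0.79 [344.2 176.2] [509.1 205.6  65. ]
red_key_top 0.95 [290.  223.4] [563.  156.1  65. ]
cover_lip 0.85 [501.5 238.2] [553.6 388.1  72. ]
cover_lip 0.76 [607.  211.9] [504.  543.8  72. ]
cover_hinge 0.7 [384.8 204.1] [531.5 248.8  72. ]
cover_hinge 0.64 [ 61.8 264.6] [ 641.3 -127.9   72. ]
[533.60978299 182.85424749 287.70157994] [[-0.    -0.102  0.995]
 [-0.     0.995  0.102]
 [-1.    -0.    -0.   ]] [ 0.12  0.37  1.27 -0.    1.5  -1.55] 0.0022205294788413387
green [327 209  25  25 485] [339.3 221.2] [555.5 206.   65. ]
yellow [ 470  146   43  176 4014] [492.2 230.5] [547.8 377.9  65. ]
yellow [281 164  26  27 538] [293.5 176.9] [515.  155.5  65. ]
yellow [606 178   8  67 491] [609.7 210.6] [502.4 555.7  65. ]
blue [327 164  26  26 513] [339.4 177. ] [510.4 200.9  65. ]
blue [ 356  317  101   35 1305] [402.4 329.3] [676.7 295.5  65. ]
```

View pics/wrist5.png

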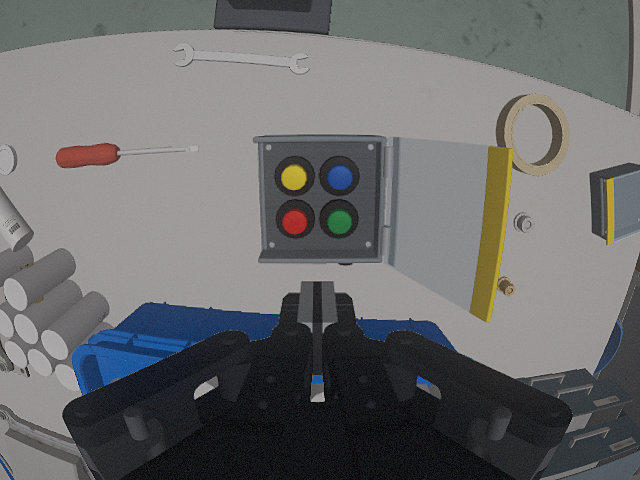

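The wrist view shows the cover open, hinge near x=388 and lip near x=490. The keys are at yellow (294,177), blue (339,177), red (295,222) and green (339,221), which agrees with the top view within about 1 mm. I'll turn 45° more so the gripper elbows stay clear of the leaning cover, then go over green.

>>> arm_command(
  plan=[
    [0,0,0,-0.1745,0],
    [0,0,0,-0.1745,0],
    [0,0,0,-0.1745,0],
    [0,0,0,-0.1745,0],
    [0,0,0,-0.087,0],
    [0,-0.002,0.0317,0,0],
    [0.05,0,0,0,0],
    [0.05,0,0,0,0],
    [0.05,0,0,0,0],
    [0.04,0,0,0,0],
    [0.018,0,0,0,0],
    [0,0,0,0,0],
  ],
)

```text
time_s: 19.7
eef_pos: [555.1, 206.2, 79.6]
ee_rot: [0.638, -0.304, 0.639, 0.304]
force: [-0.5, 0.5, 0.0]
grip_width: 0.001
```

Run:
```python
from h import *; from rig import ctrl
st=ctrl.sense();c=ctrl.capture("wrist");s=ctrl.capture("scene");t=ctrl.capture("top")
T=rot(st["ee_rot"]);print(st["eef_pos"],T[:,1:].round(3),st["joints"].round(2),st["force"])
d=np.array([555.2,206.2])-st["eef_pos"][:2];print("off y,z",d@T[:2,1],d@T[:2,2])
a=cv2.resize(c["color"][:,:,::-1],(480,360));b=cv2.resize(s["color"][170:290,270:430,::-1],(480,360))[:, :]
cv2.imwrite("pics/g1.png",cv2.resize(np.hstack([a,b]),(800,300)))
```

```text
[555.10798491 206.18418482  79.58931347] [[-0.776  0.631]
 [ 0.631  0.776]
 [ 0.001 -0.001]] [ 0.16  0.61  1.46  0.    1.07 -2.3 ] [-0.46398836  0.46279928  0.02329807]
off y,z -0.061382292641352344 0.07034985793335499
```

View pics/g1.png

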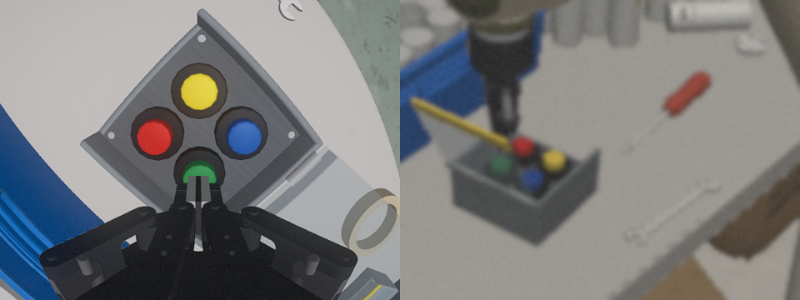

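The fingertips sit right over green and the elbows are clear of the cover. Pressing now.

>>> arm_command(
  plan=[
    [0.01,0,0,0,0],
    [0.006,0,0,0,0],
    [0.003,0,0,0,0],
    [0.002,0,0,0,0],
    [0,0,0,0,0],
  ],
)

```text
time_s: 20.48
eef_pos: [555.2, 206.2, 59.0]
ee_rot: [0.639, -0.304, 0.639, 0.304]
force: [-2.7, 0.5, 4.6]
grip_width: 0.003
```

>>> arm_command(
  plan=[
    [0.001,0,0,0,0],
    [0,0,0,0,0],
  ],
)

```text
time_s: 20.72
eef_pos: [555.2, 206.2, 58.1]
ee_rot: [0.639, -0.304, 0.639, 0.304]
force: [-2.7, -1.8, 6.5]
grip_width: 0.005
```

>>> arm_command(
  plan=[
    [0.001,0,0,0,0],
    [0,0,0,0,0],
  ],
)

```text
time_s: 20.98
eef_pos: [555.3, 206.2, 57.9]
ee_rot: [0.639, -0.304, 0.638, 0.304]
force: [-5.8, -2.4, 12.8]
grip_width: -0.003
```

Green is bottomed: the force jumped to 12.8 N while z stalled at 57.9. Releasing, then over to yellow.

>>> arm_command(
  plan=[
    [-0.01,0,0,0,0],
    [-0.015,0,0,0,0],
    [0,0,0,0,0],
    [0,0,-0.0323,0,0],
    [0,0,-0.0323,0,0],
    [0,0,0,0,0],
    [0,0,0,0,0],
  ],
)

```text
time_s: 21.85
eef_pos: [514.8, 156.4, 81.8]
ee_rot: [0.639, -0.304, 0.638, 0.304]
force: [-0.1, 0.9, -0.5]
grip_width: -0.001
```

Run:
```python
from h import *; from rig import ctrl
st=ctrl.sense();c=ctrl.capture("wrist")
T=rot(st["ee_rot"]);print(st["eef_pos"],st["force"])
for n,p in dict(y=(514.5,156),b=(510,201.3)).items():
  d=np.array(p)-st["eef_pos"][:2];print(n,"off y,z",d@T[:2,1],d@T[:2,2])
cv2.imwrite("pics/y1.png",c["color"][:,:,::-1])
```

```text
[514.84175241 156.3614274   81.78906652] [-0.0879131   0.89885715 -0.51722889]
y off y,z 0.03686405061988288 -0.4960498624789723
b off y,z 32.125266764598315 31.794418923096753
```

View pics/y1.png

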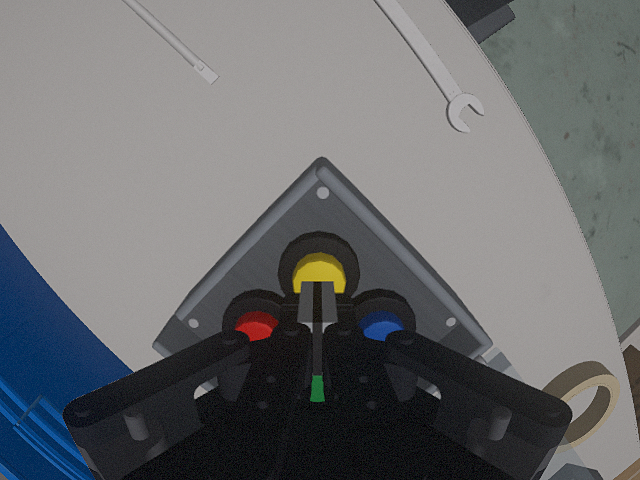

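The fingertips are over the centre of yellow, with red at (257,326) and blue at (382,325) clear. Pressing yellow.

>>> arm_command(
  plan=[
    [0.01,0,0,0,0],
    [0.008,0,0,0,0],
    [0.003,0,0,0,0],
    [0.002,0,0,0,0],
    [0.001,0,0,0,0],
    [0.001,0,0,0,0],
    [0,0,0,0,0],
  ],
)

```text
time_s: 22.78
eef_pos: [514.4, 156.3, 57.9]
ee_rot: [0.639, -0.304, 0.638, 0.304]
force: [-4.8, 2.0, 13.8]
grip_width: -0.003
```

>>> arm_command(
  plan=[
    [-0.01,0,0,0,0],
    [-0.015,0,0,0,0],
    [0,0,0,0,0],
    [0,0.016,0.016,0,0],
    [0,0.016,0.016,0,0],
    [0,0,0,0,0],
    [0,0,0,0,0],
  ],
)

```text
time_s: 23.65
eef_pos: [509.7, 200.6, 81.5]
ee_rot: [0.638, -0.304, 0.639, 0.304]
force: [-0.7, 0.2, 1.0]
grip_width: -0.001
```

Run:
```python
from h import *; from rig import ctrl
st=ctrl.sense();c=ctrl.capture("wrist")
T=rot(st["ee_rot"]);print(st["eef_pos"],st["force"])
d=np.array((510,201.3))-st["eef_pos"][:2];print("off y,z",d@T[:2,1],d@T[:2,2])
cv2.imwrite("pics/b1.png",c["color"][:,:,::-1])
```

```text
[509.72063769 200.56422     81.53753347] [-0.65867456  0.24376177  0.96267033]
off y,z 0.24780646886582552 0.7469988990939627
```

View pics/b1.png

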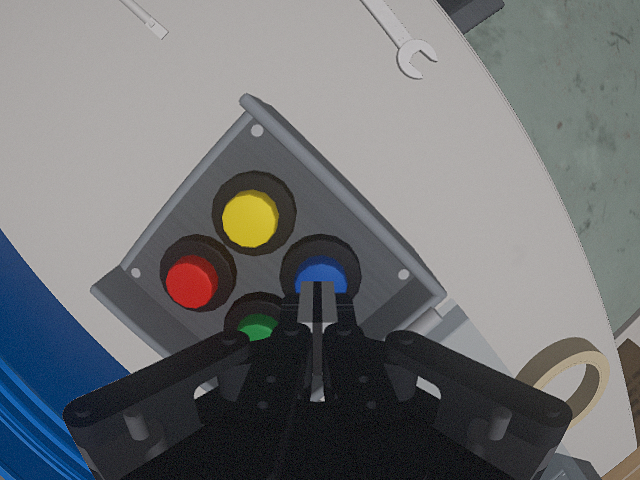

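The fingertips are over blue and the yellow key is back up. Pressing blue.

>>> arm_command(
  plan=[
    [0.01,0,0.0005,0,0],
    [0.008,0,0,0,0],
    [0.003,0,0,0,0],
    [0.002,0,0,0,0],
    [0.001,0,0,0,0],
    [0.001,0,0,0,0],
    [0,0,0,0,0],
  ],
)

```text
time_s: 24.58
eef_pos: [510.1, 201.3, 57.9]
ee_rot: [0.639, -0.304, 0.639, 0.304]
force: [-5.4, -4.2, 13.1]
grip_width: -0.002
```

Blue is bottomed at 13.1 N. Releasing and backing away straight up, clear of everything.

>>> arm_command(
  plan=[
    [-0.01,0,0,0,0],
    [-0.02,0,0,0,0],
    [-0.05,0,0,0,0],
    [-0.05,0,0,0,0],
    [-0.05,0,0,0,0],
    [-0.05,0,0,0,0],
    [0,0,-0.03,0,0],
    [0,0,0,0,0],
    [0,0,0,0,0],
  ],
)

```text
time_s: 25.7
eef_pos: [491.2, 178.6, 286.6]
ee_rot: [0.639, -0.303, 0.639, 0.304]
force: [-0.2, -0.0, -0.3]
grip_width: -0.001
```

Run:
```python
from h import *; from rig import ctrl
st=ctrl.sense();c=ctrl.capture("wrist");s=ctrl.capture("scene")
print(st["eef_pos"],st["force"],st["time_s"])
a=cv2.resize(c["color"][:,:,::-1],(480,360));b=cv2.resize(s["color"][150:330,190:430,::-1],(480,360))
cv2.imwrite("pics/end.png",cv2.resize(np.hstack([a,b]),(800,300)))
```

```text
[491.22141713 178.61902633 286.58712382] [-0.16202687 -0.02061652 -0.28035721] 25.7
```

View pics/end.png

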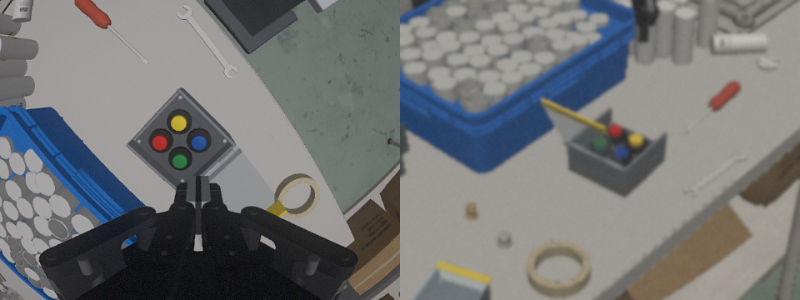

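The final views show the cover open, all four keys up, the screwdriver on the table and the bystanders in place. Handing in.

```bash
python3 -c "
from rig import ctrl
print(ctrl.finish_job())"
```

```text
the job is handed in; nothing more can be done
None
```

The job is done and handed in at about 26 s of the 61 s allowed; no verdict is reported.

- **Cover:** I levered it open by its yellow lip with the screwdriver blade and swung it past upright. It was still leaning open in every later view.
- **Screwdriver:** I lowered it until it touched the table (about 6 N, the same as when I picked it up), let go, and saw it lying flat.
- **Keys:** I pressed green, yellow and blue in that order. Each one bottomed: the height stalled at 57.9 mm and the force jumped to about 13 N. All keys looked up again in the last pictures.
- **Rest of the table:** the red key was never touched. The other things looked undisturbed in the last wrist and scene views, judged by eye and not re-measured.

**Checks that disagreed:** a few network detections were wrong. For example, the top camera could not find the green or yellow key once the arm was in the way. I used colour blobs in the wrist camera instead, which agreed with my earlier top-view measurements to about 1 mm.

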